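Sweep the loose jar caps into the crumb pan

TASK

Three loose jar caps are lying about on the pastry bench. With your fingertips, sweep all three along the bench, in over the front lip and wholly inside the open-fronted metal pan; push them, without lifting any of them off the bench. Leave the two closed jars and the pastry ring where they stand.

Things in the scene. Friction and masses are not known exactly. Their poses are not given: they have to be found in the camera images.
- pan: Bare metal crumb pan fixed to the bench, open at the front. Origin: centre of its underside, on the bench; its x axis points from the open front to the back wall, y across, z up. 170 mm long (x -85 to +85 mm), 236 mm across. Back and side walls 3 mm thick, 30 mm high; no front wall; floor 2 mm thick. The 230 mm wide open front faces roughly to the robot's right (-y).
- pan_mouth (a point): Middle of the front edge of the pan's lip, at bench height: 85 mm from the pan's origin along its -x. The lip slopes up from the bench here to the 2 mm floor over the first 20 mm.
- cap_a_center (a point): Loose white plastic screw cap lying flat on the bench: a ribbed disc 46 mm in diameter and 18 mm high, about 20 g; this point is its centre, 9 mm above its underside. One of three alike.
- cap_b_center (a point): Loose white plastic screw cap lying flat on the bench: a ribbed disc 46 mm in diameter and 18 mm high, about 20 g; this point is its centre, 9 mm above its underside. One of three alike.
- cap_c_center (a point): Loose white plastic screw cap lying flat on the bench: a ribbed disc 46 mm in diameter and 18 mm high, about 20 g; this point is its centre, 9 mm above its underside. One of three alike.
- cap_a: The cap whose centre is cap_a_center; origin at the centre of its underside.
- cap_b: The cap whose centre is cap_b_center; origin at the centre of its underside.
- cap_c: The cap whose centre is cap_c_center; origin at the centre of its underside.
- jar_a: Bystander: closed clear plastic sprinkle jar standing upright, 56 mm in diameter, 98 mm high, its white cap on; origin at the centre of its underside, z up. To be left alone.
- jar_b: Bystander: closed clear plastic sprinkle jar standing upright, 56 mm in diameter, 98 mm high, its white cap on; origin at the centre of its underside, z up. To be left alone.
- pastry_ring: Bystander: thin metal pastry ring standing on the bench, open at both ends, 70 mm in diameter, 45 mm high; origin at the centre of its underside. To be left alone.
Mind the look-alikes: they are no part of the job. What is shaped like the cap_b but brown, orange or red is not meant.

How it is judged:
At the end, for the whole second after the job is handed in: All three caps are at rest inside the pan's three walls, each wholly past the front edge of the lip (centre at least 22 mm behind that edge) and centre lower than 30 mm (x of cap_a_center in the frame of pan between -0.063 and 0.085 m and y of cap_a_center in the frame of pan between -0.115 and 0.115 m and height (world z) of each of cap_a_center, cap_b_center, cap_c_center below 0.03 m and linear speed of each of cap_a, cap_b, cap_c below 0.02 m/s and x of cap_b_center in the frame of pan between -0.063 and 0.085 m and y of cap_b_center in the frame of pan between -0.115 and 0.115 m and x of cap_c_center in the frame of pan between -0.063 and 0.085 m and y of cap_c_center in the frame of pan between -0.115 and 0.115 m); the robot touches nothing.
It fails at once if a cap is lifted (its centre rises above 30 mm) (height (world z) of any of cap_a_center, cap_b_center, cap_c_center above 0.03 m).
It fails at once if a standing jar (jar_a) is moved by more than 20 mm or tipped (distance of jar_a from where it was at the start of the episode above 0.02 m or angle between jar_a's own z axis and vertical above 0.35 rad).
It fails at once if a standing jar (jar_b) is moved by more than 20 mm or tipped (distance of jar_b from where it was at the start of the episode above 0.02 m or angle between jar_b's own z axis and vertical above 0.35 rad).
It fails at once if the pastry ring (pastry_ring) is moved by more than 20 mm or tipped (distance of pastry_ring from where it was at the start of the episode above 0.02 m or angle between pastry_ring's own z axis and vertical above 0.35 rad).
It also fails if it takes over 72 s, if anything falls off the work surface, if the arm or the gripper's body presses on something with over 40 N, if the wrist force passes 120 N, or if a joint passes its speed limit or range.

ROBOT

A 6-joint arm with a two-finger parallel gripper is mounted at the origin on the work surface. World frame = base frame: x ahead of the robot, y to its left, z up, the work surface at z = 0. Lengths are in m, angles in rad, forces in N, time in s.
With the tool pointing down it reaches from about 0.35 to 0.875 m from the base axis. Payload 4.2 kg.
Tool frame: the origin (TCP) lies midway between the tips of the shut fingers; the grasp point (between the pads) lies 19 mm behind it; z points along the fingers, y is the direction in which the jaws open and shut (so a half turn about z gives the same grasp; the last joint's range is limited). The gripper opens to 87 mm and grips with 3 to 60 N. Pads are 19 mm wide; open, the fingers measure 117 mm over their backs; the gripper's body (75 mm by 190 mm) begins 51 mm behind the grasp point.
Start: joints at [1.461, 0.385, 0.008, 0, -1.194, -0.259], TCP at [0.225, 0.583, 0.223] pointing down, gripper open.
Joint ranges: [-3.14, 3.14], [-1.21, 2.06], [-1.07, 1.41], [-3.16, 2.05], [-2.99, -0.16], [-3.1, 3.1]. Speed limits (rad/s): [2.79, 2.79, 3.14, 3.14, 3.14, 3.14].

INTERFACE

Orientations are given as a 3x3 rotation matrix whose columns are the frame's x, y, z axes.
In Python, from plant import * gives the robot as it stands.
- The arm moves only by the tool arm_command, never from a script. Its arguments are lists of equal length, an entry for each row: "angular": the turn, a rotation vector about the world's x, y, z in degrees, a list of three; "offset": the shift along the world's x, y, z in mm, a list of three; "claw": the opening, from -1 (shut) to 1 (fully open). In form: {"angular": [[ax, ay, az], ...], "offset": [[dx, dy, dz], ...], "claw": [claw, ...]}. A call has 1 to 12 rows; each row shifts and turns the commanded pose from where the row before left it; what a row does not reach is not made up. A row lasts 1/12 s, in which the tool goes at most 41.7 mm and 7.16 degrees, less where a joint would pass 70% of its speed; a pose out of reach is approached as far as the arm can. A call with a gripper value outside its range is refused whole. The fingers move at their own pace and stop on an object; "grip_force" is the grip in N (left out, the last holds). Time passes only in rows, so rows that do not move let the fingers close. It gives the time, the measured TCP pose, the force and the opening at its end, in the units of the state.
- get_state(): the state, without advancing time (a new reading comes with each control period).
- read_camera(name): name is "scene" or "top"; returns the picture (400x640x3 uint8, red, green, blue); there is no depth.
- camera_model(name): a dict with "fx", "fy", "cx", "cy" (pixels), "extrinsics" (4x4, takes a point from camera to world coordinates). Camera axes: x right, y down, z forward; pixel columns grow to the right and rows downward; lengths in m; the calibration is good to about 2 mm. A picture is of the moment at which its call begins. camera_model takes no time and is no camera call.
- job_done(): hands the job in, once; it reports no verdict.
Trained networks look in the newest picture that a camera, given by its name, has taken for a name from the list of things; names that differ only in an ending like _2 or _b are one class to them, and where a whole thing is asked for, a point or a joint stands for the part that bears it (a point fixed in the world has none). Each returns a list of dicts, best first, with "conf" (0 to 1); they miss things now and then, are a little off and sometimes report something else, mostly with a low value. They report only what shows in the picture. A call takes as long as a camera call. They do not tell look-alikes from the thing itself.
- cut_out(target, camera): "pixels" (400x640 bool, what is visible of it) and "extent" ([left, top, right, bottom] in pixels, round what is visible of it).
- place_of(target, camera): "position" ([row, column] in pixels: a listed point, or the origin of a listed thing).
The state is a dict: "time_s": time; "qpos": joint angles; "joint_velocities": joint speeds; "effort": joint torques, N m; "tool_pos": TCP position; "orientation": TCP orientation; "ft_force": force on the tool from outside, world axes, zero at the start; "moment": the same for the moment, N m; "width": finger opening in m.
Only numpy, scipy, OpenCV 4.12 (cv2) and the standard library are available. Lean on these libraries where they do the work, as an engineer would, in place of code of your own. Each camera call takes 0.05 s, during which the arm holds its last target. There are 200 camera calls.

## Working session

There is one attempt and no reset: what is moved stays moved. The work goes in short steps, Python scripts to look and compute and a tool call to move; the robot and the scene stay as the last step left them, time stands still between calls to the robot, and variables do not carry over. Pictures are saved under pics/ and viewed, about 8 in all and at most 12, crops included, and the job is handed in when it is done.

Besides the shell and the picture viewer there is one more tool, called after "Emit:" as name(argument=value, ...), one argument or row to a line, values as JSON. arm_command: Moves the arm, as the interface text tells. Its arguments: {"type":"object","properties":{"angular":{"type":"array","items":{"type":"array","items":{"type":"number"}}},"offset":{"type":"array","items":{"type":"array","items":{"type":"number"}}},"claw":{"type":"array","items":{"type":"number"}},"grip_force":{"type":"number"}},"required":["angular","offset","claw"]}

```bash
mkdir -p pics; cat > h.py <<'E'
from plant import *
import numpy as np, cv2
def w(cam,r,c,z):
    m=camera_model(cam);T=np.array(m["extrinsics"])
    d=T[:3,:3]@np.array([(c-m["cx"])/m["fx"],(r-m["cy"])/m["fy"],1]);o=T[:3,3]
    return o+d*(z-o[2])/d[2]
def px(cam,p):
    m=camera_model(cam);T=np.linalg.inv(np.array(m["extrinsics"]))
    q=T[:3,:3]@np.array(p)+T[:3,3]
    return m["fy"]*q[1]/q[2]+m["cy"],m["fx"]*q[0]/q[2]+m["cx"]
def save(cam,n):
    im=np.array(read_camera(cam));cv2.imwrite(f"pics/{n}.png",im[:,:,::-1]);return im
E
python3 - <<'E'
from h import *
for cam in("top","scene"):
    save(cam,cam+"0")
    print(cam,np.round(camera_model(cam)["extrinsics"],3).tolist())
    for n,z in(("cap_a_center",.009),("pan",0),("pan_mouth",0),("jar_a",0),("pastry_ring",0)):
        for d in place_of(n,cam):
            p=d["position"];print(n,round(d["conf"],2),np.round(p),np.round(w(cam,*p,z),3))
s=get_state();print(s["time_s"],s["tool_pos"],s["orientation"],s["width"])
E
```

```text
top [[-0.015, -0.99, 0.142, 0.432], [-1.0, 0.016, 0.009, -0.072], [-0.011, -0.142, -0.99, 1.237], [0.0, 0.0, 0.0, 1.0]]
cap_a_center 0.85 [207. 293.] [0.592 0.018 0.009]
pan 0.77 [221. 196.] [0.563 0.256 0.   ]
pan_mouth 0.66 [219. 229.] [0.565 0.176 0.   ]
jar_a 0.9 [140. 315.] [ 0.759 -0.037  0.   ]
jar_a 0.81 [256. 472.] [ 0.466 -0.412  0.   ]
jar_a 0.38 [193. 472.] [ 0.621 -0.419  0.   ]
pastry_ring 0.9 [186. 469.] [ 0.636 -0.414  0.   ]
scene [[0.054, 0.683, -0.729, 1.497], [0.998, -0.051, 0.027, -0.094], [-0.018, -0.729, -0.684, 0.858], [0.0, 0.0, 0.0, 1.0]]
cap_a_center 0.6 [198. 352.] [0.598 0.023 0.009]
pan 0.95 [188. 442.] [ 0.566  0.26  -0.   ]
pan_mouth 0.74 [190. 410.] [ 0.568  0.176 -0.   ]
jar_a 0.63 [253. 338.] [ 0.766 -0.024  0.   ]
jar_a 0.58 [177. 186.] [ 0.475 -0.406  0.   ]
pastry_ring 0.59 [217. 171.] [ 0.625 -0.422  0.   ]
0.6 [0.2252585  0.58295969 0.22254469] [[ 9.32767037e-01 -3.60479755e-01 -3.38278850e-05]
 [-3.60479756e-01 -9.32767037e-01 -1.49807990e-05]
 [-2.61532613e-05  2.61678632e-05 -9.99999999e-01]] 0.0867714155032434
```

View pics/top0.png

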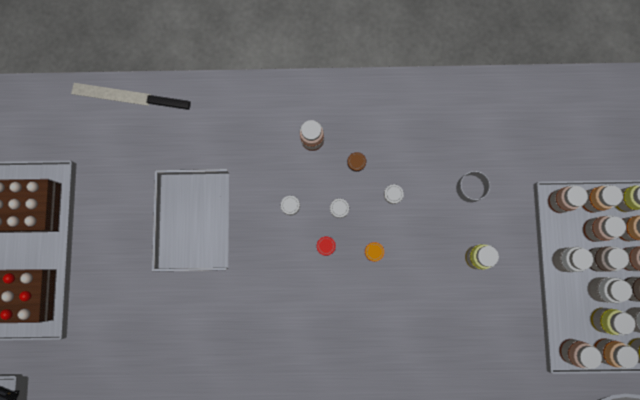

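View pics/scene0.png

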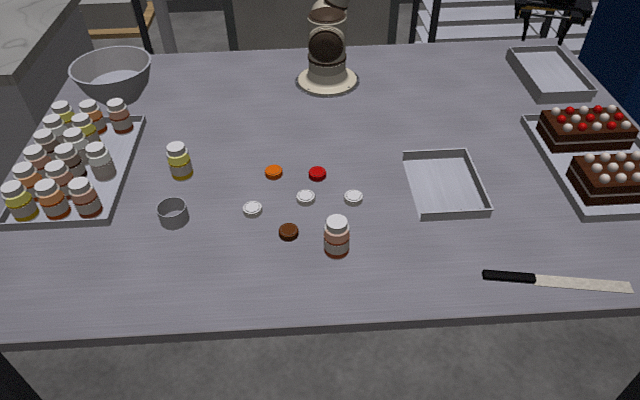

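The top view shows white caps near (row, col) (205,290), (208,340) and (193,394). The look-alikes are brown (161,357), red (246,326) and orange (252,375). A jar stands at (133,312), with the pan to the left. Next I'll refine these positions by segmentation.

```bash
cat >> h.py <<'E'
def blobs(im,box,f):
    r0,r1,c0,c1=box;s=im[r0:r1,c0:c1].astype(int);n,l,st,ce=cv2.connectedComponentsWithStats(f(s).astype(np.uint8))
    return [(ce[i][1]+r0,ce[i][0]+c0,st[i][4]) for i in range(1,n) if st[i][4]>60]
E
python3 - <<'E'
from h import *
im=cv2.imread("pics/top0.png")[:,:,::-1]
for nm,f in(("white",lambda s:s.min(2)>150),("col",lambda s:s.max(2)-s.min(2)>50)):
    for r,c,a in blobs(im,(110,280,240,510),f): print(nm,round(r),round(c),a,np.round(w("top",r,c,.016),3),np.round(w("top",r,c,.098),3))
im=cv2.imread("pics/scene0.png")[:,:,::-1]
for r,c,a in blobs(im,(160,250,230,390),lambda s:s.min(2)>165): print("sc",round(r),round(c),a,np.round(w("scene",r,c,.014),3))
for x,y in((.447,.176),(.683,.176),(.683,.346),(.447,.346)): print(np.round(px("top",(x,y,0))),np.round(px("scene",(x,y,0))))
for p in((269.5,152),(270,229),(170,229),(171,155)): print(np.round(w("top",*p,.01),3))
E
```

```text
white 129 311 288 [ 0.784 -0.027  0.016] [ 0.76  -0.03   0.098]
white 193 394 260 [ 0.62  -0.226  0.016] [ 0.607 -0.216  0.098]
white 204 290 262 [0.597 0.026 0.016] [0.586 0.019 0.098]
white 207 339 264 [ 0.587 -0.094  0.016] [ 0.577 -0.092  0.098]
white 256 488 314 [ 0.466 -0.445  0.016] [ 0.464 -0.42   0.098]
col 161 356 217 [ 0.701 -0.138  0.016] [ 0.683 -0.134  0.098]
col 245 326 298 [ 0.496 -0.06   0.016] [ 0.492 -0.061  0.098]
col 251 374 306 [ 0.48  -0.175  0.016] [ 0.477 -0.168  0.098]
col 256 474 76 [ 0.465 -0.413  0.016] [ 0.463 -0.39   0.098]
sc 195 305 155 [ 0.583 -0.092  0.014]
sc 195 353 160 [0.592 0.027 0.014]
sc 207 252 169 [ 0.616 -0.225  0.014]
sc 221 337 246 [ 0.679 -0.021  0.014]
[268. 228.] [160. 401.]
[172. 229.] [222. 419.]
[173. 161.] [218. 489.]
[269. 158.] [157. 463.]
[0.446 0.356 0.01 ]
[0.442 0.171 0.01 ]
[0.685 0.174 0.01 ]
[0.686 0.357 0.01 ]
```

```bash
python3 - <<'E'
import cv2
im=cv2.imread("pics/top0.png")[120:280,140:420];cv2.imwrite("pics/c0.png",cv2.resize(im,(784,448),interpolation=cv2.INTER_CUBIC))
E
```

```text
(no output)
```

View pics/c0.png

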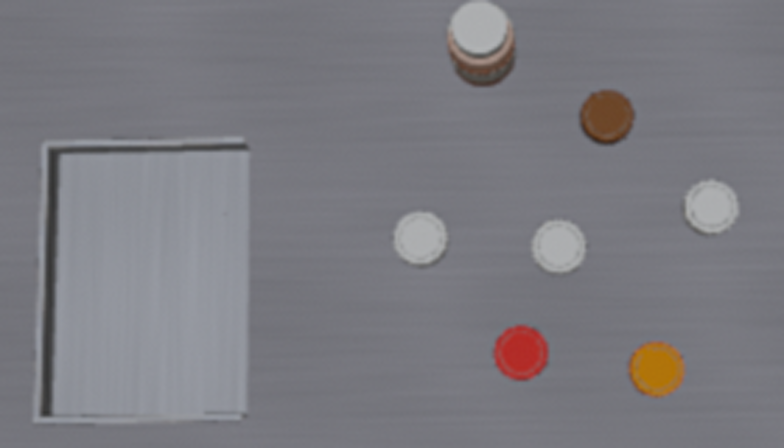

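Emit:
arm_command(
  angular=[
    [0,0,-5.74],
    [0,0,-5.74],
    [0,0,-5.74],
    [0,0,-5.74],
    [0,0,-5.74],
    [0,0,-5.74],
    [0,0,-5.74],
    [0,0,-5.74],
    [0,0,-5.74],
    [0,0,-5.74],
    [0,0,-5.74],
    [0,0,-5.74],
  ],
  offset=[
    [15,-25,0],
    [15,-25,0],
    [15,-25,0],
    [15,-25,0],
    [15,-25,0],
    [15,-25,0],
    [15,-25,0],
    [15,-25,0],
    [15,-25,0],
    [15,-25,0],
    [15,-25,0],
    [15,-25,0],
  ],
  claw=[-0.4,-0.4,-0.4,-0.4,-0.4,-0.4,-0.4,-0.4,-0.4,-0.4,-0.4,-0.4],
)

```text
time_s: 1.6
tool_pos: [0.4058, 0.2817, 0.2229]
orientation: [[-0.005, -1.0, 0.0], [-1.0, 0.005, 0.001], [-0.001, -0.0, -1.0]]
ft_force: [0.8, 0.2, 0.1]
width: 0.0271
```

Emit:
arm_command(
  angular=[
    [0,0,0],
    [0,0,0],
    [0,0,0],
    [0,0,0],
    [0,0,0],
    [0,0,0],
    [0,0,0],
    [0,0,0],
    [0,0,0],
    [0,0,0],
    [0,0,0],
    [0,0,0],
  ],
  offset=[
    [16,-29,-10],
    [16,-29,-10],
    [16,-29,-10],
    [16,-29,-10],
    [16,-29,-10],
    [16,-29,-10],
    [16,-29,-10],
    [16,-29,-10],
    [16,-29,-10],
    [16,-29,-10],
    [16,-29,-10],
    [0,0,0],
  ],
  claw=[-0.4,-0.4,-0.4,-0.4,-0.4,-0.4,-0.4,-0.4,-0.4,-0.4,-0.4,-0.4],
)

```text
time_s: 2.6
tool_pos: [0.5822, -0.0403, 0.1101]
orientation: [[-0.005, -1.0, -0.003], [-1.0, 0.005, -0.001], [0.001, 0.003, -1.0]]
ft_force: [0.6, 0.9, -0.0]
width: 0.0258
```

Emit:
arm_command(
  angular=[
    [0,0,0],
    [0,0,0],
    [0,0,0],
    [0,0,0],
    [0,0,0],
    [0,0,0],
    [0,0,0],
    [0,0,0],
    [0,0,0],
    [0,0,0],
  ],
  offset=[
    [7,3,0],
    [7,3,0],
    [0,0,-15],
    [0,0,-15],
    [0,0,-15],
    [0,0,-15],
    [0,0,-14],
    [0,0,-14],
    [0,0,-14],
    [0,0,0],
  ],
  claw=[-0.4,-0.4,-0.4,-0.4,-0.4,-0.4,-0.4,-0.4,-0.4,-0.4],
)

```text
time_s: 3.43
tool_pos: [0.5941, -0.0284, 0.0086]
orientation: [[0.002, -1.0, -0.004], [-1.0, -0.002, -0.0], [0.0, 0.004, -1.0]]
ft_force: [-0.8, 0.3, -0.4]
width: 0.0261
```

```bash
python3 - <<'E'
from h import *
im=save("top","t1");cv2.imwrite("pics/c1.png",cv2.resize(im[100:290,140:440,::-1],(780,494),interpolation=cv2.INTER_CUBIC))
E
```

```text
(no output)
```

View pics/c1.png

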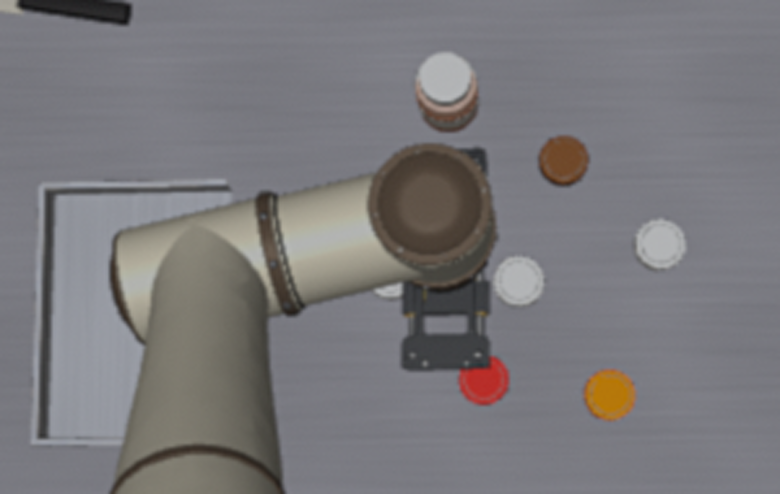

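The fingers are down between the first and second caps, with the white cap peeking out at about (293,390) in the crop. The hand is clear of the jar. Pushing cap one.

Emit:
arm_command(
  angular=[
    [0,0,0],
    [0,0,0],
    [0,0,0],
    [0,0,0],
    [0,0,0],
    [0,0,0],
    [0,0,0],
    [0,0,0],
    [0,0,0],
    [0,0,0],
    [0,0,0],
    [0,0,0],
  ],
  offset=[
    [0,4,0],
    [0,8,0],
    [2,12,0],
    [2,12,0],
    [2,12,0],
    [2,12,0],
    [2,12,0],
    [2,12,0],
    [2,12,0],
    [2,12,0],
    [2,12,0],
    [2,12,0],
  ],
  claw=[-0.4,-0.4,-0.4,-0.4,-0.4,-0.4,-0.4,-0.4,-0.4,-0.4,-0.4,-0.4],
)

```text
time_s: 4.48
tool_pos: [0.6154, 0.1032, 0.0105]
orientation: [[-0.0, -1.0, -0.0], [-1.0, 0.0, -0.0], [0.0, 0.0, -1.0]]
ft_force: [-0.4, -0.3, 0.6]
width: 0.0256
```

Emit:
arm_command(
  angular=[
    [0,0,0],
    [0,0,0],
    [0,0,0],
    [0,0,0],
    [0,0,0],
    [0,0,0],
    [0,0,0],
    [0,0,0],
    [0,0,0],
    [0,0,0],
    [0,0,0],
    [0,0,0],
  ],
  offset=[
    [2,12,0],
    [2,12,0],
    [2,12,0],
    [2,12,0],
    [2,12,0],
    [2,12,0],
    [2,12,0],
    [2,12,0],
    [0,12,0],
    [0,12,0],
    [0,10,0],
    [0,6,0],
  ],
  claw=[-0.4,-0.4,-0.4,-0.4,-0.4,-0.4,-0.4,-0.4,-0.4,-0.4,-0.4,-0.4],
)

```text
time_s: 5.48
tool_pos: [0.6312, 0.2396, 0.0105]
orientation: [[0.001, -1.0, 0.0], [-1.0, -0.001, 0.0], [-0.0, -0.0, -1.0]]
ft_force: [0.1, -0.1, -0.4]
width: 0.0259
```

Emit:
arm_command(
  angular=[
    [0,0,0],
    [0,0,0],
    [0,0,0],
    [0,0,0],
    [0,0,0],
    [0,0,0],
    [0,0,0],
    [0,0,0],
    [0,0,0],
  ],
  offset=[
    [0,8,0],
    [0,4,0],
    [0,0,0],
    [0,-10,0],
    [0,-10,0],
    [0,0,20],
    [0,0,25],
    [0,0,25],
    [0,0,25],
  ],
  claw=[-0.4,-0.4,-0.4,-0.4,-0.4,-0.4,-0.4,-0.4,-0.4],
)

```text
time_s: 6.23
tool_pos: [0.631, 0.2278, 0.1064]
orientation: [[-0.002, -1.0, -0.001], [-1.0, 0.002, -0.001], [0.001, 0.001, -1.0]]
ft_force: [0.1, 0.2, -0.2]
width: 0.0265
```

Emit:
arm_command(
  angular=[
    [0,0,0],
    [0,0,0],
    [0,0,0],
    [0,0,0],
    [0,0,0],
    [0,0,0],
    [0,0,0],
    [0,0,0],
    [0,0,0],
    [0,0,0],
    [0,0,0],
    [0,0,0],
  ],
  offset=[
    [-4,-31,0],
    [-4,-31,0],
    [-4,-31,0],
    [-4,-31,0],
    [-4,-31,0],
    [-4,-31,0],
    [-4,-31,0],
    [-4,-31,0],
    [-4,-31,0],
    [-4,-31,0],
    [-4,-31,0],
    [-2,-31,0],
  ],
  claw=[-0.4,-0.4,-0.4,-0.4,-0.4,-0.4,-0.4,-0.4,-0.4,-0.4,-0.4,-0.4],
)

```text
time_s: 7.23
tool_pos: [0.5834, -0.1449, 0.1057]
orientation: [[-0.002, -1.0, -0.001], [-1.0, 0.002, 0.0], [-0.0, 0.001, -1.0]]
ft_force: [0.3, 0.1, -0.2]
width: 0.0258
```

```bash
python3 - <<'E'
from h import *
im=save("top","t2");cv2.imwrite("pics/c2.png",cv2.resize(im[100:290,140:440,::-1],(780,494),interpolation=cv2.INTER_CUBIC))
for r,c,a in blobs(im,(175,265,160,225),lambda s:s.min(2)>170): print(round(r),round(c),a,np.round(w("top",r,c,.018),3))
print(get_state()["tool_pos"])
E
```

```text
191 184 130 [0.632 0.281 0.018]
[ 0.58295388 -0.14923678  0.10561476]
```

View pics/c2.png

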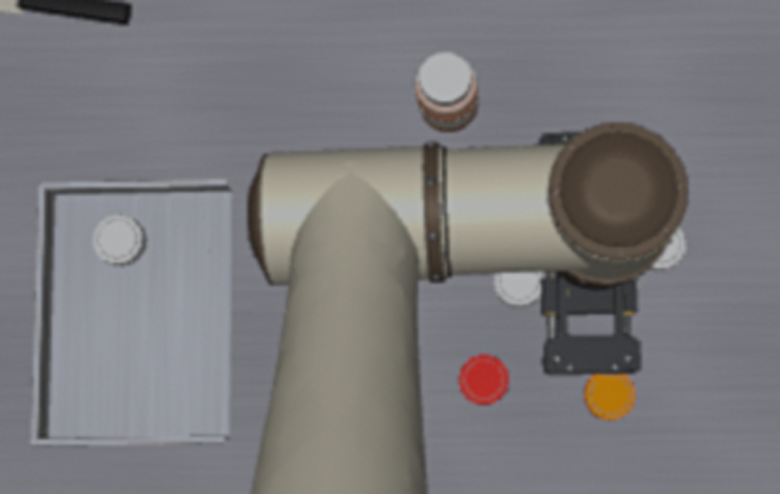

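Cap one sits in the pan at (.632,.281), at crop pixel (238,118). The second and third caps are still where they were. Now the second.

Emit:
arm_command(
  angular=[
    [0,0,0],
    [0,0,0],
    [0,0,0],
    [0,0,0],
    [0,0,0],
    [0,0,0],
    [0,0,0],
    [0,0,0],
    [0,0,0],
    [0,0,0],
    [0,0,0],
    [0,0,0],
  ],
  offset=[
    [2,3,-15],
    [0,3,-20],
    [0,0,-20],
    [0,0,-20],
    [0,0,-14],
    [0,0,-8],
    [0,6,0],
    [0,8,0],
    [0,8,0],
    [0,10,0],
    [0,12,0],
    [0,12,0],
  ],
  claw=[-0.4,-0.4,-0.4,-0.4,-0.4,-0.4,-0.4,-0.4,-0.4,-0.4,-0.4,-0.4],
)

```text
time_s: 8.28
tool_pos: [0.5877, -0.0785, 0.0094]
orientation: [[0.0, -1.0, 0.002], [-1.0, -0.0, 0.0], [-0.0, -0.002, -1.0]]
ft_force: [0.8, 0.0, 0.0]
width: 0.0261
```

Emit:
arm_command(
  angular=[
    [0,0,0],
    [0,0,0],
    [0,0,0],
    [0,0,0],
    [0,0,0],
    [0,0,0],
    [0,0,0],
    [0,0,0],
    [0,0,0],
    [0,0,0],
    [0,0,0],
    [0,0,0],
  ],
  offset=[
    [-2,12,0],
    [-3,12,0],
    [-3,12,0],
    [-3,12,0],
    [-3,12,0],
    [-3,12,0],
    [-3,12,0],
    [-3,12,0],
    [-3,12,0],
    [-3,12,0],
    [-3,12,0],
    [-3,12,0],
  ],
  claw=[-0.4,-0.4,-0.4,-0.4,-0.4,-0.4,-0.4,-0.4,-0.4,-0.4,-0.4,-0.4],
)

```text
time_s: 9.28
tool_pos: [0.552, 0.0651, 0.0085]
orientation: [[-0.0, -1.0, -0.0], [-1.0, 0.0, -0.0], [0.0, 0.0, -1.0]]
ft_force: [-0.8, -0.3, 0.3]
width: 0.026
```

Emit:
arm_command(
  angular=[
    [0,0,0],
    [0,0,0],
    [0,0,0],
    [0,0,0],
    [0,0,0],
    [0,0,0],
    [0,0,0],
    [0,0,0],
    [0,0,0],
    [0,0,0],
    [0,0,0],
    [0,0,0],
  ],
  offset=[
    [-4,12,0],
    [-4,12,0],
    [-4,12,0],
    [-4,12,0],
    [-4,12,0],
    [-4,12,0],
    [-4,12,0],
    [-4,12,0],
    [-4,12,0],
    [-4,12,0],
    [-4,12,0],
    [-4,12,0],
  ],
  claw=[-0.4,-0.4,-0.4,-0.4,-0.4,-0.4,-0.4,-0.4,-0.4,-0.4,-0.4,-0.4],
)

```text
time_s: 10.28
tool_pos: [0.5038, 0.2092, 0.0085]
orientation: [[-0.0, -1.0, -0.0], [-1.0, 0.0, 0.0], [-0.0, 0.0, -1.0]]
ft_force: [-0.4, -0.3, 0.4]
width: 0.0266
```

Emit:
arm_command(
  angular=[
    [0,0,0],
    [0,0,0],
    [0,0,0],
    [0,0,0],
    [0,0,0],
    [0,0,0],
    [0,0,0],
    [0,0,0],
    [0,0,0],
    [0,0,0],
    [0,0,0],
    [0,0,0],
  ],
  offset=[
    [0,12,0],
    [0,12,0],
    [0,10,0],
    [0,8,0],
    [0,4,0],
    [0,0,0],
    [0,-10,0],
    [0,-10,0],
    [0,0,20],
    [0,0,25],
    [0,0,25],
    [0,0,25],
  ],
  claw=[-0.4,-0.4,-0.4,-0.4,-0.4,-0.4,-0.4,-0.4,-0.4,-0.4,-0.4,-0.4],
)

```text
time_s: 11.28
tool_pos: [0.5038, 0.2318, 0.1043]
orientation: [[-0.002, -1.0, -0.001], [-1.0, 0.002, -0.001], [0.001, 0.001, -1.0]]
ft_force: [-0.2, 0.3, 1.0]
width: 0.0262
```

Emit:
arm_command(
  angular=[
    [0,0,0],
    [0,0,0],
    [0,0,0],
    [0,0,0],
    [0,0,0],
    [0,0,0],
    [0,0,0],
    [0,0,0],
    [0,0,0],
    [0,0,0],
    [0,0,0],
    [0,0,0],
  ],
  offset=[
    [7,-30,0],
    [7,-30,0],
    [7,-30,0],
    [7,-30,0],
    [7,-30,0],
    [7,-30,0],
    [7,-30,0],
    [7,-30,0],
    [7,-30,0],
    [7,-30,0],
    [7,-30,0],
    [7,-30,0],
  ],
  claw=[-0.4,-0.4,-0.4,-0.4,-0.4,-0.4,-0.4,-0.4,-0.4,-0.4,-0.4,-0.4],
)

```text
time_s: 12.28
tool_pos: [0.587, -0.129, 0.1034]
orientation: [[-0.002, -1.0, -0.001], [-1.0, 0.002, 0.0], [-0.0, 0.001, -1.0]]
ft_force: [0.2, -0.5, -0.2]
width: 0.0263
```

Emit:
arm_command(
  angular=[
    [0,0,0],
    [0,0,0],
    [0,0,0],
    [0,0,0],
    [0,0,0],
    [0,0,0],
    [0,0,0],
  ],
  offset=[
    [7,-30,0],
    [7,-30,0],
    [7,-30,0],
    [7,-30,0],
    [6,-28,0],
    [0,0,0],
    [0,0,0],
  ],
  claw=[-0.4,-0.4,-0.4,-0.4,-0.4,-0.4,-0.4],
)

```text
time_s: 12.87
tool_pos: [0.6204, -0.2766, 0.1027]
orientation: [[-0.005, -1.0, -0.002], [-1.0, 0.005, 0.001], [-0.001, 0.002, -1.0]]
ft_force: [0.1, 0.6, -0.5]
width: 0.0261
```

```bash
python3 - <<'E'
from h import *
im=save("top","t3");cv2.imwrite("pics/c3.png",cv2.resize(im[100:290,140:500,::-1],(792,418),interpolation=cv2.INTER_CUBIC))
for b in((175,265,160,225),(175,215,370,420)):
  for r,c,a in blobs(im,b,lambda s:s.min(2)>170): print(round(r),round(c),a,np.round(w("top",r,c,.018),3))
print(get_state()["tool_pos"])
E
```

```text
191 184 131 [0.632 0.281 0.018]
244 181 140 [0.505 0.286 0.018]
193 394 134 [ 0.62  -0.226  0.018]
[ 0.62056592 -0.27523902  0.1028694 ]
```

View pics/c3.png

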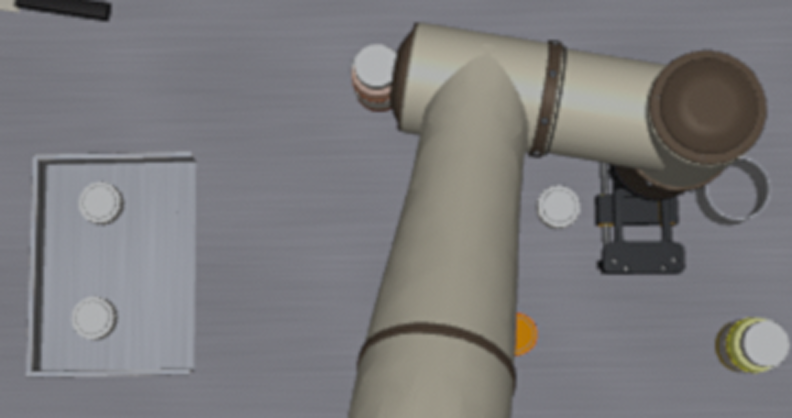

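Two caps are in the pan at (.632,.281) and (.505,.286). The third is at (.62,-.226), and the ring and jars are unmoved. Pushing the third.

Emit:
arm_command(
  angular=[
    [0,0,0],
    [0,0,0],
    [0,0,0],
    [0,0,0],
    [0,0,0],
    [0,0,0],
    [0,0,0],
    [0,0,0],
    [0,0,0],
    [0,0,0],
    [0,0,0],
    [0,0,0],
  ],
  offset=[
    [0,0,-15],
    [0,0,-20],
    [0,0,-20],
    [0,0,-20],
    [0,0,-12],
    [0,0,-6],
    [0,6,0],
    [0,8,0],
    [0,8,0],
    [0,10,0],
    [0,12,0],
    [0,12,0],
  ],
  claw=[-0.4,-0.4,-0.4,-0.4,-0.4,-0.4,-0.4,-0.4,-0.4,-0.4,-0.4,-0.4],
)

```text
time_s: 13.92
tool_pos: [0.6227, -0.2167, 0.0114]
orientation: [[0.0, -1.0, 0.001], [-1.0, -0.0, -0.0], [0.0, -0.001, -1.0]]
ft_force: [0.5, -0.7, -0.1]
width: 0.0256
```

Emit:
arm_command(
  angular=[
    [0,0,0],
    [0,0,0],
    [0,0,0],
    [0,0,0],
    [0,0,0],
    [0,0,0],
    [0,0,0],
    [0,0,0],
    [0,0,0],
    [0,0,0],
    [0,0,0],
    [0,0,0],
  ],
  offset=[
    [-2,12,0],
    [-2,12,0],
    [-2,12,0],
    [-2,12,0],
    [-2,12,0],
    [-2,12,0],
    [-2,12,0],
    [-2,12,0],
    [-2,12,0],
    [-2,12,0],
    [-2,12,0],
    [-2,12,0],
  ],
  claw=[-0.4,-0.4,-0.4,-0.4,-0.4,-0.4,-0.4,-0.4,-0.4,-0.4,-0.4,-0.4],
)

```text
time_s: 14.92
tool_pos: [0.5981, -0.0729, 0.0106]
orientation: [[-0.0, -1.0, 0.0], [-1.0, 0.0, 0.0], [-0.0, -0.0, -1.0]]
ft_force: [0.5, 0.0, -0.5]
width: 0.0263
```

Emit:
arm_command(
  angular=[
    [0,0,0],
    [0,0,0],
    [0,0,0],
    [0,0,0],
    [0,0,0],
    [0,0,0],
    [0,0,0],
    [0,0,0],
    [0,0,0],
    [0,0,0],
    [0,0,0],
    [0,0,0],
  ],
  offset=[
    [-2,12,0],
    [-2,12,0],
    [-2,12,0],
    [-2,12,0],
    [-2,12,0],
    [-2,12,0],
    [-2,12,0],
    [-2,12,0],
    [-2,12,0],
    [-2,12,0],
    [-2,12,0],
    [-2,12,0],
  ],
  claw=[-0.4,-0.4,-0.4,-0.4,-0.4,-0.4,-0.4,-0.4,-0.4,-0.4,-0.4,-0.4],
)

```text
time_s: 15.92
tool_pos: [0.574, 0.0712, 0.0105]
orientation: [[-0.0, -1.0, -0.0], [-1.0, 0.0, 0.0], [-0.0, 0.0, -1.0]]
ft_force: [0.5, -1.5, 0.2]
width: 0.0263
```

Emit:
arm_command(
  angular=[
    [0,0,0],
    [0,0,0],
    [0,0,0],
    [0,0,0],
    [0,0,0],
    [0,0,0],
    [0,0,0],
    [0,0,0],
    [0,0,0],
    [0,0,0],
    [0,0,0],
    [0,0,0],
  ],
  offset=[
    [0,12,0],
    [0,12,0],
    [0,12,0],
    [0,12,0],
    [0,12,0],
    [0,12,0],
    [0,12,0],
    [0,12,0],
    [0,12,0],
    [0,12,0],
    [0,12,0],
    [0,12,0],
  ],
  claw=[-0.4,-0.4,-0.4,-0.4,-0.4,-0.4,-0.4,-0.4,-0.4,-0.4,-0.4,-0.4],
)

```text
time_s: 16.92
tool_pos: [0.5742, 0.2152, 0.0105]
orientation: [[-0.0, -1.0, -0.0], [-1.0, 0.0, -0.0], [0.0, 0.0, -1.0]]
ft_force: [0.1, 0.4, 0.6]
width: 0.0261
```

Finish the push, back off, lift and move clear of the view.

Emit:
arm_command(
  angular=[
    [0,0,0],
    [0,0,0],
    [0,0,0],
    [0,0,0],
    [0,0,0],
    [0,0,0],
    [0,0,0],
    [0,0,0],
    [0,0,0],
    [0,0,0],
    [0,0,0],
  ],
  offset=[
    [0,10,0],
    [0,8,0],
    [0,6,0],
    [0,3,0],
    [0,0,0],
    [0,-10,0],
    [0,-10,0],
    [0,0,20],
    [0,0,30],
    [0,0,30],
    [0,0,30],
  ],
  claw=[-0.4,-0.4,-0.4,-0.4,-0.4,-0.4,-0.4,-0.4,-0.4,-0.4,-0.4],
)

```text
time_s: 17.83
tool_pos: [0.5739, 0.2188, 0.1215]
orientation: [[-0.002, -1.0, -0.001], [-1.0, 0.002, -0.001], [0.001, 0.001, -1.0]]
ft_force: [0.6, 0.0, 0.6]
width: 0.0262
```

Emit:
arm_command(
  angular=[
    [0,0,0],
    [0,0,0],
    [0,0,0],
    [0,0,0],
    [0,0,0],
    [0,0,0],
    [0,0,0],
    [0,0,0],
    [0,0,0],
    [0,0,0],
    [0,0,0],
    [0,0,0],
  ],
  offset=[
    [0,-28,5],
    [0,-28,5],
    [0,-28,5],
    [0,-28,5],
    [0,-28,5],
    [0,-28,5],
    [0,-28,5],
    [0,-28,5],
    [0,-28,5],
    [0,-28,5],
    [0,0,0],
    [0,0,0],
  ],
  claw=[-0.4,-0.4,-0.4,-0.4,-0.4,-0.4,-0.4,-0.4,-0.4,-0.4,-0.4,-0.4],
)

```text
time_s: 18.83
tool_pos: [0.5734, -0.0615, 0.1707]
orientation: [[-0.004, -1.0, -0.0], [-1.0, 0.004, 0.0], [-0.0, 0.0, -1.0]]
ft_force: [-0.5, 0.3, -0.1]
width: 0.026
```

```bash
python3 - <<'E'
from h import *
im=save("top","t4");cv2.imwrite("pics/c4.png",cv2.resize(im[100:290,140:500,::-1],(792,418),interpolation=cv2.INTER_CUBIC))
for r,c,a in blobs(im,(175,265,160,228),lambda s:s.min(2)>170): print(round(r),round(c),a,np.round(w("top",r,c,.018),3))
print(get_state()["tool_pos"])
E
```

```text
202 188 83 [0.607 0.272 0.018]
244 181 138 [0.505 0.286 0.018]
[ 0.57340899 -0.06043497  0.1704027 ]
```

View pics/c4.png

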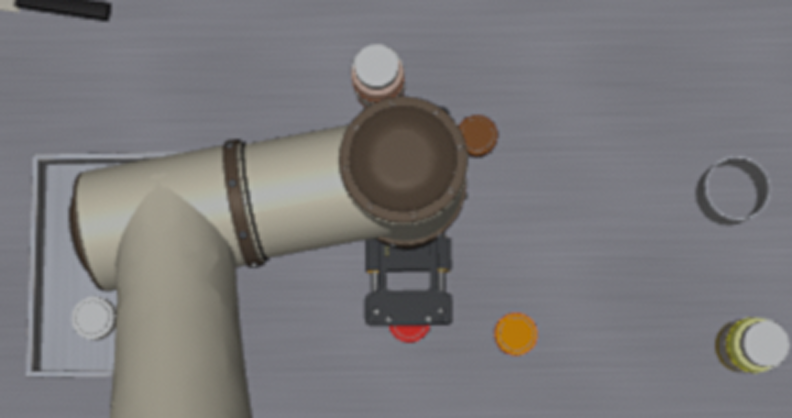

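The arm hides the pan in this view, so I'll move further right and look again.

Emit:
arm_command(
  angular=[
    [0,0,0],
    [0,0,0],
    [0,0,0],
    [0,0,0],
    [0,0,0],
    [0,0,0],
    [0,0,0],
    [0,0,0],
    [0,0,0],
    [0,0,0],
  ],
  offset=[
    [0,-25,0],
    [0,-25,0],
    [0,-25,0],
    [0,-25,0],
    [0,-25,0],
    [0,-25,0],
    [0,-25,0],
    [0,0,0],
    [0,0,0],
    [0,0,0],
  ],
  claw=[-0.4,-0.4,-0.4,-0.4,-0.4,-0.4,-0.4,-0.4,-0.4,-0.4],
)

```text
time_s: 19.72
tool_pos: [0.574, -0.2331, 0.1701]
orientation: [[0.0, -1.0, -0.001], [-1.0, -0.0, 0.0], [-0.0, 0.001, -1.0]]
ft_force: [0.4, -0.7, 0.4]
width: 0.0259
```

```bash
python3 - <<'E'
from h import *
im=save("top","t5");cv2.imwrite("pics/c5.png",cv2.resize(im[100:290,140:500,::-1],(792,418),interpolation=cv2.INTER_CUBIC))
for r,c,a in blobs(im,(175,265,160,228),lambda s:s.min(2)>170): print(round(r),round(c),a,np.round(w("top",r,c,.018),3))
E
```

```text
191 184 123 [0.632 0.28  0.018]
215 188 123 [0.575 0.271 0.018]
244 181 128 [0.506 0.285 0.018]
```

View pics/c5.png

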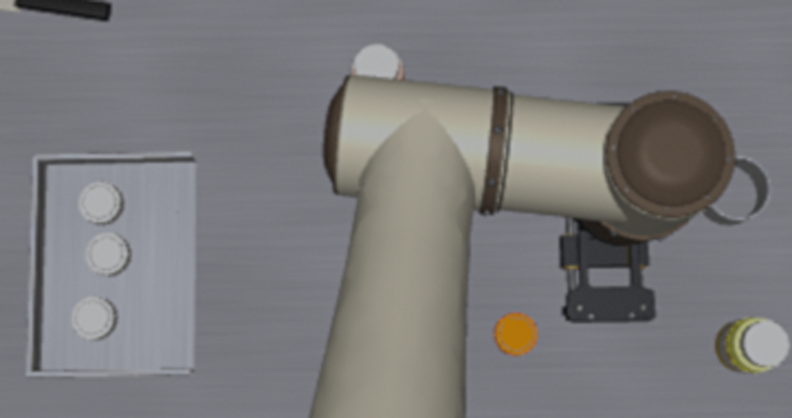

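All three caps lie flat in the pan at crop pixels (202,100), (254,106) and (318,93). They are about 95–110 mm past the lip, and the arm is clear of everything.

```bash
python3 -c "
from plant import *
print(job_done())"
```

```text
the job is handed in; nothing more can be done
None
```

All three white caps are inside the pan, and I've handed the job in; it reports no verdict. I pushed each one along the bench and over the lip with the fingertips about 9–11 mm above the bench, so none was lifted.

- **Caps:** the last top picture puts their centres at (0.632, 0.280), (0.575, 0.271) and (0.506, 0.285) m. That is about 95–110 mm past the front lip, where 22 mm was needed, and clear of the walls.
- **Bystanders:** the jars and the pastry ring looked unmoved in the pictures. In the last one the arm covered part of the jar nearest the pan and part of the ring. I did not measure any of their positions again after the pushes.
- **Time, force and contact:** about 20 s of the 72 s were used. Every force reading stayed under 2 N, and the gripper ended 170 mm above the bench, touching nothing.

No check failed. One view of the pan was blocked by the arm, and its false reading went away once I moved the arm aside.

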